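# Turn the vanity carousel so the narrow jar faces front and hold it

## Robot

A 6-joint arm with a two-finger parallel gripper is mounted at the origin on the work surface. World frame = base frame: x ahead of the robot, y to its left, z up, the work surface at z = 0. Lengths are in mm, angles in rad, forces in N, time in s.
With the tool pointing down it reaches from about 400 to 925 mm from the base axis. Payload 12.5 kg.
Tool frame: the origin (TCP) lies midway between the tips of the shut fingers; the grasp point (between the pads) lies 19 mm behind it; z points along the fingers, y is the line along which they close (so a half turn about z gives the same grasp; the last joint's range is limited). The gripper opens to 95 mm and grips with 3 to 60 N. Pads are 20 mm wide; open, the fingers measure 119 mm over their backs; the gripper's body (75 mm by 180 mm) begins 59 mm behind the grasp point.
Start: joints at [-1.411, 0.491, 1.559, -0, 1.092, -0.106], TCP at [164.198, -603.064, 214.661] pointing down, gripper open.
Joint ranges: [-3.1, 3.1], [-0.84, 2.19], [0.05, 2.79], [-1.13, 4.28], [0.06, 2.93], [-2.69, 2.69]. Speed limits (rad/s): [2.22, 2.22, 2.79, 3.14, 3.14, 3.14].

## Interface

Orientations are given as [roll, pitch, yaw] about the fixed x, y, z axes, in that order (R = Rz(yaw) Ry(pitch) Rx(roll)).
In Python, from cell import * gives the robot as it stands. The module is installed in compiled form; this text tells all that it offers.
- The arm moves only by the tool arm_command, never from a script. Its arguments are lists of equal length, an entry for each row: "delta_pos": the shift along the world's x, y, z in units of 250 mm (1.0 is 250 mm), a list of three; "delta_rot": the turn, a rotation vector about the world's x, y, z in units of 90 degrees (1.0 is 90 degrees), a list of three; "claw": the closure, from 0 (fully open) to 1 (shut). In form: {"delta_pos": [[tx, ty, tz], ...], "delta_rot": [[wx, wy, wz], ...], "claw": [claw, ...]}. A call has exactly 5 rows; each row is the pose to reach, as a shift and turn from the pose commanded when the call began; what a row does not reach only later rows make up. A row lasts 1/12 s, in which the tool goes at most 41.7 mm and 7.16 degrees, less where a joint would pass 70% of its speed; a pose out of reach is approached as far as the arm can. A call with a number of a shift or a turn outside -1 to 1 is refused whole. A call with a gripper value outside its range is refused whole. The fingers move at their own pace and stop on an object; the grip force is fixed at half the most. Time passes only in rows, so rows that repeat a pose let the fingers close, or fill a call up. It gives the time, the measured TCP pose, the force, the opening and the grip force at its end, in the units of the state.
- state(): the state, without advancing time (a new reading comes with each control period).
- read_camera(name): name is "side" or "top" or "wrist"; returns the picture (480x640x3 uint8, red, green, blue); there is no depth.
- calibration(name): a dict with "camera_matrix" (3x3 intrinsics, pixels), "T" (4x4, takes a point from camera to world coordinates). Camera axes: x right, y down, z forward; pixel columns grow to the right and rows downward; lengths in mm; the calibration is good to about 2 mm. A picture is of the moment at which its call begins: read the wrist's pose just before it. calibration takes no time and is no camera call; for the wrist camera it gives the pose at the moment of the call.
- job_done(): hands the job in; it is judged then, once.
The state is a dict: "t": time; "joints": joint angles; "qvel": joint speeds; "tau": joint torques, N m; "eef_pos": TCP position; "tcp_rot": TCP orientation; "ft_force": force on the tool from outside, world axes, zero at the start; "moment": the same for the moment, N m; "opening": opening from 0.0 (shut) to 1.0 (fully open); "grip_force": force on a finger pad.
Only numpy, scipy, OpenCV 4.12 (cv2) and the standard library are available. Lean on these libraries where they do the work, as an engineer would, in place of code of your own. Each camera call takes 0.05 s, during which the arm holds its last target. There are 200 camera calls.

## Task

Turn the little cosmetics carousel by its handle until the tall, narrow aluminium jar with the screw lid stands at the front, in line with the pointer on the carousel's foot, and hold the carousel still there so that I can unscrew the lid. Turn it gently, with all four containers left standing in their sockets, and leave the other things on the bench alone. Finish still gripping the handle: do not let go.

Things in the scene. Friction and masses are not known exactly. Their poses are not given: they have to be found in the camera images.
- foot: Aluminium foot of the carousel, fixed to the bench: disc 190 mm across, 12 mm high; origin at the centre of its underside, on the vertical turning axis. Its -x axis is the front, roughly towards the robot: a pointer bar 16 mm wide, 6 mm high runs out that way under the tray to a round stud (28 mm across, 18 mm high) 144 mm from the axis, outside the tray's edge.
- front (a point): Point on the foot's pointer line, 78 mm in front of the turning axis, 21 mm above the bench: where the middle of the narrow jar's underside should be when it faces front.
- tray: Turning part: wooden disc 236 mm across, 7 mm thick; origin on the axis at its underside, 14 mm above the bench. Turns freely about z, over a full turn each way (friction 0.02 N m), stays where left. Four round sockets (wall 22 mm high, 45 mm inside), centres 78 mm from the axis at 45, 135, 225, 315 degrees from its x axis, each hold one container. A post 18 mm thick carries the handle.
- handle (a point): Middle of the wooden bar handle on top of the post, on the turning axis, 177 mm above the bench. The bar is level, 75 mm long along the tray's x axis, 14 mm thick, 30 mm high (162 to 192 mm above the bench). Fixed to the tray: pinch it from above across its thickness; a twist of the gripper turns the tray.
- narrow_jar: The jar to bring to the front: narrow aluminium jar, 41 mm across, 92 mm tall, with a closed ribbed screw lid 20 mm high of the same metal; origin at the centre of its underside, z up. Stands loose in one of the four sockets (which one varies), underside 21 mm above the bench, with up to 4 mm of play sideways.
- squat_tin: Squat aluminium tin with a ribbed lid, 41 mm across, only 36 mm tall; origin at the centre of its underside. Loose in a socket.
- glass_jar: Amber glass jar with a black lid, 41 mm across, 56 mm tall; origin at the centre of its underside. Loose in a socket.
- flask: White ceramic flask, 39 mm across, 88 mm tall, with a narrow neck; origin at the centre of its underside. Loose in a socket.
- bangle_post: White ceramic bangle post on the bench beside the carousel: foot 84 mm across, 140 mm tall; origin at the centre of its underside. Not to be disturbed.
- comb: Bamboo comb lying on the bench, 170 mm by 42 mm, 8 mm thick; origin at the middle of its underside. Not to be disturbed.
- pin_box: Closed blue plastic hairpin box, 79 mm by 114 mm, 40 mm tall; origin at the centre of its underside. Not to be disturbed.
Not all that is in view belongs to the job. What is shaped like the squat_tin but turquoise is not meant. What is shaped like the narrow_jar but orange is not meant.

How it is judged (in metres and radians):
At the end, for the whole second after the job is handed in: Narrow jar centre within 14 mm of the front point; fingers grip the carousel with over 3 N; tray under 0.06 rad/s; all four containers upright (0.15 rad) in sockets (underside below 30 mm, 70 to 86 mm from the axis); bangle post, comb and hairpin box within 30 mm of their starts (horizontal distance between narrow_jar and front below 0.014 m and contact force between the fingers and tray above 3 N and angular speed of tray below 0.06 rad/s and angle between each of narrow_jar, squat_tin, glass_jar, flask's own z axis and vertical below 0.15 rad and height (world z) of each of narrow_jar, squat_tin, glass_jar, flask below 0.03 m and horizontal distance between narrow_jar and tray between 0.07 and 0.086 m and horizontal distance between squat_tin and tray between 0.07 and 0.086 m and horizontal distance between glass_jar and tray between 0.07 and 0.086 m and horizontal distance between flask and tray between 0.07 and 0.086 m and distance of each of bangle_post, comb, pin_box from where it was at the start of the episode below 0.03 m); the arm keeps its last pose, push and grip.
It fails at once if a container is lifted out of its socket or tipped over (angle between any of narrow_jar, squat_tin, glass_jar, flask's own z axis and vertical above 0.4 rad or height (world z) of any of narrow_jar, squat_tin, glass_jar, flask above 0.045 m).
It fails at once if the carousel is spun roughly (faster than 4 rad/s) (angular speed of tray above 4 rad/s).
It fails at once if the bangle post, comb or hairpin box is shoved or knocked over (distance of any of bangle_post, comb, pin_box from where it was at the start of the episode above 0.03 m or angle between bangle_post's own z axis and vertical above 0.4 rad).
It also fails if it takes over 64 s, if anything falls off the work surface, if the arm or the gripper's body presses on something with over 40 N, if the wrist force passes 120 N, or if a joint passes its speed limit or range.

## Working session

There is one attempt and no reset: what is moved stays moved. The work goes in short steps, Python scripts to look and compute and a tool call to move; the robot and the scene stay as the last step left them, time stands still between calls to the robot, and variables do not carry over. Pictures are saved under pics/ and viewed, at most 10 in all, crops included, and the job is handed in when it is done.

Besides the shell and the picture viewer there is one more tool, called after "Emit:" as name(argument=value, ...) on one line, values as JSON. arm_command: Moves the arm, as the interface text tells. Shifts and turns lie within -1 to 1; 1 stands for 250 mm of shift or 90 degrees of turn. Its arguments: {"type":"object","properties":{"delta_pos":{"type":"array"},"delta_rot":{"type":"array"},"claw":{"type":"array"}},"required":["delta_pos","delta_rot","claw"]}

```bash
mkdir -p pics
cat > h.py <<'E'
from cell import *
import numpy as np, cv2
def snap(n,f):
    im=read_camera(n); cv2.imwrite('pics/'+f,im[:,:,::-1]); return im
def ray(n,u,v,z):
    c=calibration(n);K=np.array(c['camera_matrix']);T=np.array(c['T'])
    d=T[:3,:3]@np.linalg.inv(K)@[u,v,1];o=T[:3,3];return o+d*(z-o[2])/d[2]
def proj(n,p):
    c=calibration(n);K=np.array(c['camera_matrix']);T=np.linalg.inv(np.array(c['T']))
    q=K@(T[:3,:3]@np.array(p,float)+T[:3,3]);return q[:2]/q[2]
E
python3 - <<'E'
from h import *
snap('top','top.png');snap('side','side.png')
for n in('top','side'):print(np.round(calibration(n)['T'],3).tolist())
print(state())
E
```

```text
[[-0.006, -0.993, 0.121, 465.568], [-1.0, 0.005, -0.006, -9.782], [0.006, -0.121, -0.993, 1184.355], [0.0, 0.0, 0.0, 1.0]]
[[-0.996, -0.061, 0.058, 517.349], [-0.085, 0.681, -0.727, 959.252], [0.005, -0.73, -0.684, 1033.708], [0.0, 0.0, 0.0, 1.0]]
{'t': 0.1, 'joints': array([-1.41059728e+00,  4.91508675e-01,  1.55936070e+00, -6.73866421e-06,
        1.09172775e+00, -1.05587232e-01]), 'qvel': array([-7.47342839e-04, -4.94150432e-04, -1.05583364e-03,  7.80201901e-04,
       -1.69671656e-05,  6.71878203e-04]), 'tau': array([ 6.53418356e-04, -6.13623834e+01, -2.58604681e+01,  6.93458109e-02,
        4.70129389e-02, -6.91719833e-05]), 'eef_pos': array([ 164.16211989, -602.8393213 ,  214.12393121]), 'tcp_rot': array([-3.14059315e+00, -9.99187824e-05,  2.65789341e-01]), 'ft_force': array([0.04544063, 0.67580343, 0.13975157]), 'moment': array([ 0.0191494 ,  0.01014533, -0.03057374]), 'grip_force': 0.0, 'opening': 1.001647374392963}
```

View pics/top.png

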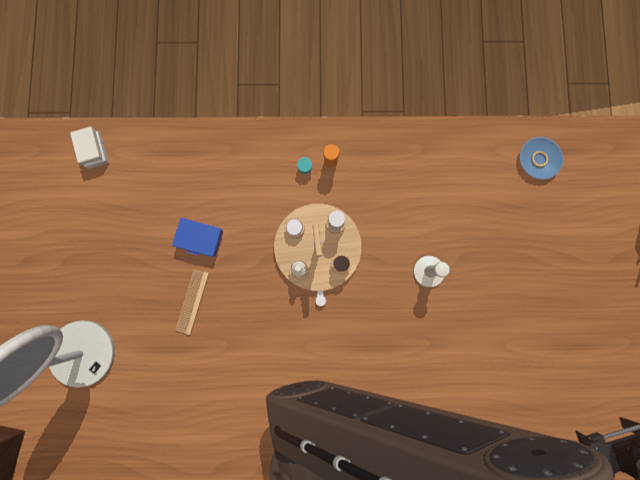

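View pics/side.png

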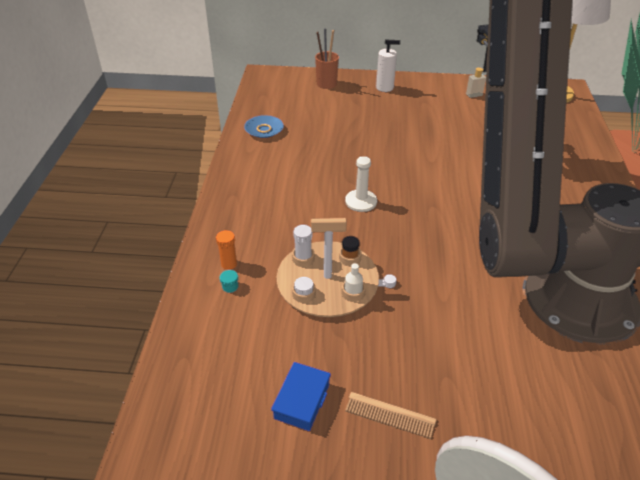

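Top view: tray centre is about (318,247) and the pointer stud is at (320,300). Candidates for the narrow jar:
- **Tall aluminium jar:** top (336,220), side (303,240).
- **Squat tin:** top (294,228), side (303,288).
- **Flask:** top (299,268).
- **Orange lookalike:** top (331,152).
- **Turquoise tin:** top (304,164).

I choose the jar at top (336,220) and will check it in a close crop.

Run:
```python
from h import *
a=cv2.imread('pics/top.png')[190:315,260:380];b=cv2.imread('pics/side.png')[205:325,260:410]
a=cv2.resize(a,None,fx=4,fy=4,interpolation=cv2.INTER_CUBIC)[:480,:380*1];b=cv2.resize(b,None,fx=2.7,fy=2.7,interpolation=cv2.INTER_CUBIC)
o=np.zeros((480,800,3),np.uint8);o[:a.shape[0],:380]=a;o[:b.shape[0],385:385+b.shape[1]]=b[:,:415]
cv2.imwrite('pics/crop.png',o)
# tray disc: wood-colour segmentation by ellipse? use stud & disc estimates
for nm,u,v,z in [('tray',317.8,247,21),('stud',320.3,300,18),('jar',336.5,219.5,113),('handle',317.5,240,192)]:
    print(nm,ray('top',u,v,z).round(1))
print(ray('side',328,278,21).round(1),ray('side',390,281,18).round(1),ray('side',328,225,177).round(1),ray('side',303,231,113).round(1))
```

```text
tray [575.1  -4.   21. ]
stud [434.5 -10.   18. ]
jar [634.8 -51.3 113. ]
handle [575.1  -4.3 192. ]
[575.8   5.7  21. ] [ 4.337e+02 -3.000e-01  1.800e+01] [578.4  -1.6 177. ] [637.7 -48.  113. ]
```

View pics/crop.png

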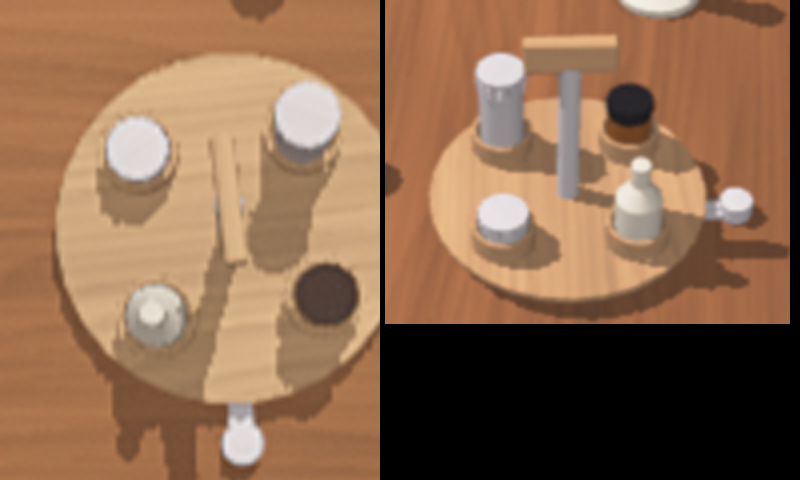

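The crop confirms it: the tall jar with the ribbed metal lid is at the back right, about −39° from the axis. The handle bar lies at about +6°, and the pointer at about 182°. The plan is to grasp at yaw ≈186°, which leaves joint 6 enough range, then turn about −139°.

Emit:
arm_command(delta_pos=[[0.066,0.096,0.02],[0.132,0.192,0.03],[0.198,0.288,0.04],[0.264,0.384,0.05],[0.33,0.48,0.06]], delta_rot=[[0,0,0.076],[0,0,0.152],[0,0,0.228],[0,0,0.304],[0,0,0.38]], claw=[0,0,0,0,0])

```text
t: 0.52
eef_pos: [247.2, -481.7, 229.5]
tcp_rot: [-3.141, -0.0, 0.868]
ft_force: [0.5, -0.5, 0.2]
opening: 1.001
grip_force: 0.0
```

Emit:
arm_command(delta_pos=[[0.066,0.096,0.01],[0.132,0.192,0.02],[0.198,0.288,0.03],[0.264,0.384,0.03],[0.33,0.48,0.03]], delta_rot=[[0,0,0.076],[0,0,0.152],[0,0,0.228],[0,0,0.304],[0,0,0.38]], claw=[0,0,0,0,0])

```text
t: 0.93
eef_pos: [329.7, -361.7, 237.2]
tcp_rot: [3.142, -0.0, 1.465]
ft_force: [0.3, -0.2, 0.5]
opening: 1.0
grip_force: 0.0
```

Emit:
arm_command(delta_pos=[[0.066,0.096,0],[0.132,0.192,0],[0.198,0.288,0],[0.264,0.384,0],[0.33,0.48,0]], delta_rot=[[0,0,0.076],[0,0,0.152],[0,0,0.228],[0,0,0.304],[0,0,0.38]], claw=[0,0,0,0,0])

```text
t: 1.35
eef_pos: [412.2, -241.7, 237.1]
tcp_rot: [-3.142, -0.0, 2.062]
ft_force: [0.5, -0.2, 0.4]
opening: 0.999
grip_force: 0.0
```

Emit:
arm_command(delta_pos=[[0.066,0.096,0],[0.132,0.192,0],[0.198,0.288,0],[0.264,0.384,0],[0.33,0.48,0]], delta_rot=[[0,0,0.076],[0,0,0.152],[0,0,0.228],[0,0,0.304],[0,0,0.38]], claw=[0,0,0,0,0])

```text
t: 1.77
eef_pos: [494.7, -121.7, 237.0]
tcp_rot: [3.142, -0.0, 2.659]
ft_force: [0.1, -1.5, -0.4]
opening: 0.998
grip_force: 0.0
```

```bash
python3 -c "
from h import *
s=state();print(s['joints'].round(3),s['eef_pos'].round(1),s['tcp_rot'].round(3),s['t'])"
```

```text
[-0.371  0.302  1.808  0.     1.032 -1.46 ] [ 494.7 -121.7  237. ] [ 3.142 -0.     2.659] 1.7667
```

Emit:
arm_command(delta_pos=[[0.064,0.094,0],[0.128,0.188,0],[0.192,0.282,0],[0.256,0.375,0],[0.32,0.469,0]], delta_rot=[[0,0,0.075],[0,0,0.15],[0,0,0.225],[0,0,0.3],[0,0,0.375]], claw=[0,0,0,0,0])

```text
t: 2.18
eef_pos: [574.7, -4.5, 236.9]
tcp_rot: [3.141, -0.001, -3.035]
ft_force: [0.7, -1.0, 0.2]
opening: 1.001
grip_force: 0.0
```

```bash
python3 -c "
from h import *
s=state();print(s['joints'].round(3),s['eef_pos'].round(1),s['tcp_rot'].round(3))
snap('wrist','w1.png')
print(proj('wrist',[575,-4.5,192]),proj('wrist',[575+37.5,0,192]),proj('wrist',[434.5,-6,18]))"
```

```text
[-0.123  0.397  1.656  0.     1.088 -1.8  ] [574.7  -4.5 236.9] [ 3.141e+00 -1.000e-03 -3.035e+00]
[316.48498168 260.93996225] [316.77412975 310.91693146] [331.86343428  85.58385579]
```

View pics/w1.png

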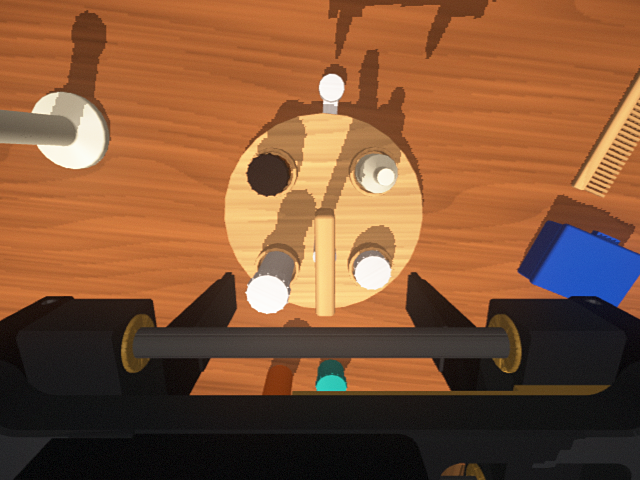

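The wrist view shows the bar handle from (325,212) to (325,315), midway between the fingers. The stud is at (331,88) and the narrow jar's lid at (268,293). I'll work out the angles from these.

```bash
python3 -c "
from h import *
im=cv2.imread('pics/w1.png')
P=lambda u,v,z:ray('wrist',u,v,z)[:2]
a=P(325,213,192);b=P(325,314,192)
tr=P(323.5,211,21);st=P(331.5,88,18);j=P(268,293,113)
ang=lambda d:np.degrees(np.arctan2(d[1],d[0]))
c=(a+b)/2
print('handle',c,ang(b-a),'len',np.linalg.norm(b-a),'tray',tr,'stud',st,'jar',j)
for n,u,v in[('stud',331.5,88)]:print(ang(st-c),ang(st-tr),np.linalg.norm(st-c))
print(ang(j-c),np.linalg.norm(j-c))
q=lambda u,v:ray('top',u,v,192)[:2]
print('top bar',ang(q(315.5,224.5)-q(318.8,255.5)))
"
```

```text
handle [577.7493296    1.71256807] 6.926711568079773 len 73.50848660739665 tray [570.66353739   1.27758604] stud [436.91642328  -6.08786372] jar [639.80481203 -45.04072365]
-176.82974926446096 -176.84790693369916 141.04876546468384
-36.99477706587245 77.69654551765167
top bar 5.789490866603953
```

Emit:
arm_command(delta_pos=[[0.008,0.016,-0.02],[0.008,0.016,-0.09],[0.008,0.016,-0.16],[0.008,0.016,-0.23],[0.008,0.016,-0.3]], delta_rot=[[0,0,0],[0,0,0],[0,0,0],[0,0,0],[0,0,0]], claw=[0,0,0,0,0])

```text
t: 2.65
eef_pos: [575.6, -2.3, 161.0]
tcp_rot: [3.142, -0.001, -3.043]
ft_force: [-0.2, 0.3, -0.7]
opening: 1.002
grip_force: 0.0
```

Emit:
arm_command(delta_pos=[[0,0,0],[0,0,0],[0,0,0],[0,0,0],[0,0,0]], delta_rot=[[0,0,0],[0,0,0],[0,0,0],[0,0,0],[0,0,0]], claw=[0.3,0.5,0.7,0.75,0.78])

```text
t: 3.07
eef_pos: [576.5, -2.0, 163.2]
tcp_rot: [-3.141, 0.002, -3.041]
ft_force: [0.0, -1.0, -0.3]
opening: 0.705
grip_force: 0.0
```

```bash
python3 -c "
from h import *
s=state();print({k:np.round(s[k],3) for k in('joints','eef_pos','tcp_rot','ft_force','moment','opening','grip_force')})
snap('wrist','w2.png')"
```

```text
{'joints': array([-0.118,  0.479,  1.739,  0.   ,  0.921, -1.789]), 'eef_pos': array([576.508,  -1.982, 163.15 ]), 'tcp_rot': array([-3.141e+00,  2.000e-03, -3.041e+00]), 'ft_force': array([ 0.008, -0.967, -0.286]), 'moment': array([ 0.088, -0.147, -0.007]), 'opening': np.float64(0.705), 'grip_force': np.float64(0.0)}
```

View pics/w2.png

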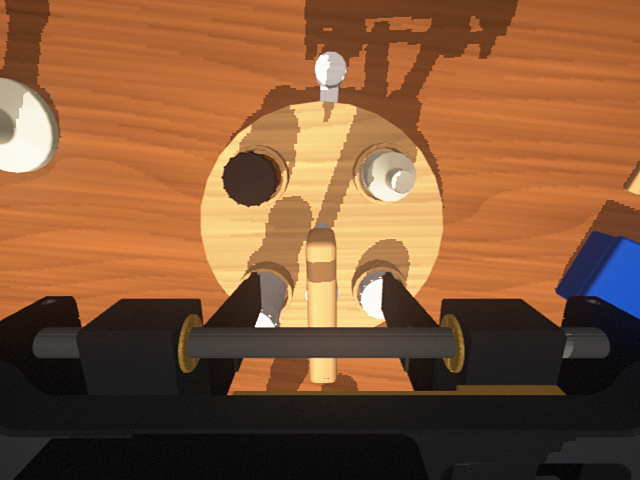

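The bar sits at (321,300), midway between the fingers at 257 and 385, so it is centred. Closing now.

Emit:
arm_command(delta_pos=[[0,0,0],[0,0,0],[0,0,0],[0,0,0],[0,0,0]], delta_rot=[[0,0,0],[0,0,0],[0,0,0],[0,0,0],[0,0,0]], claw=[1,1,1,1,1])

```text
t: 3.53
eef_pos: [576.2, -1.8, 162.2]
tcp_rot: [3.142, 0.0, -3.041]
ft_force: [0.6, 0.6, -0.4]
opening: 0.318
grip_force: 0.0
```

Emit:
arm_command(delta_pos=[[0,0,0],[0,0,0],[0,0,0],[0,0,0],[0,0,0]], delta_rot=[[0,0,0],[0,0,0],[0,0,0],[0,0,0],[0,0,0]], claw=[1,1,1,1,1])

```text
t: 3.95
eef_pos: [576.1, -1.6, 162.1]
tcp_rot: [3.141, -0.0, -3.041]
ft_force: [0.1, 2.8, -0.0]
opening: 0.17
grip_force: 30.0
```

Emit:
arm_command(delta_pos=[[0,0,0],[0,0,0],[0,0,0],[0,0,0],[0,0,0]], delta_rot=[[0,0,0],[0,0,0],[0,0,0],[0,0,0],[0,0,0]], claw=[1,1,1,1,1])

```text
t: 4.37
eef_pos: [576.2, -1.6, 162.1]
tcp_rot: [3.141, -0.0, -3.041]
ft_force: [-1.5, 5.2, 0.5]
opening: 0.172
grip_force: 30.0
```

Emit:
arm_command(delta_pos=[[0,0,0],[0,0,0],[0,0,0],[0,0,0],[0,0,0]], delta_rot=[[0,0,-0.01],[0,0,-0.03],[0,0,-0.06],[0,0,-0.09],[0,0,-0.12]], claw=[1,1,1,1,1])

```text
t: 4.78
eef_pos: [576.2, -1.5, 162.1]
tcp_rot: [3.141, -0.0, 3.052]
ft_force: [0.3, 7.0, 0.1]
opening: 0.172
grip_force: 30.0
```

Emit:
arm_command(delta_pos=[[0,0,0],[0,0,0],[0,0,0],[0,0,0],[0,0,0]], delta_rot=[[0,0,-0.03],[0,0,-0.06],[0,0,-0.09],[0,0,-0.12],[0,0,-0.15]], claw=[1,1,1,1,1])

```text
t: 5.2
eef_pos: [576.2, -1.3, 162.1]
tcp_rot: [3.141, -0.0, 2.816]
ft_force: [0.8, 7.6, 0.1]
opening: 0.17
grip_force: 30.0
```

Emit:
arm_command(delta_pos=[[0,0,0],[0,0,0],[0,0,0],[0,0,0],[0,0,0]], delta_rot=[[0,0,-0.03],[0,0,-0.06],[0,0,-0.09],[0,0,-0.12],[0,0,-0.15]], claw=[1,1,1,1,1])

```text
t: 5.62
eef_pos: [576.3, -1.1, 162.1]
tcp_rot: [3.14, -0.0, 2.58]
ft_force: [1.1, 9.0, 0.0]
opening: 0.171
grip_force: 30.0
```

Emit:
arm_command(delta_pos=[[0,0.002,0],[0,0.004,0],[0,0.004,0],[0,0.004,0],[0,0.004,0]], delta_rot=[[0,0,-0.03],[0,0,-0.06],[0,0,-0.09],[0,0,-0.12],[0,0,-0.15]], claw=[1,1,1,1,1])

```text
t: 6.03
eef_pos: [576.4, -0.9, 162.1]
tcp_rot: [3.141, 0.0, 2.345]
ft_force: [2.0, 3.6, -1.1]
opening: 0.168
grip_force: 30.0
```

Emit:
arm_command(delta_pos=[[0,0,0],[0,0,0],[0,0,0],[0,0,0],[0,0,0]], delta_rot=[[0,0,-0.03],[0,0,-0.06],[0,0,-0.09],[0,0,-0.12],[0,0,-0.15]], claw=[1,1,1,1,1])

```text
t: 6.45
eef_pos: [576.6, -0.8, 162.1]
tcp_rot: [3.141, 0.0, 2.109]
ft_force: [1.5, 5.3, -0.7]
opening: 0.17
grip_force: 30.0
```

Emit:
arm_command(delta_pos=[[0,0,0],[0,0,0],[0,0,0],[0,0,0],[0,0,0]], delta_rot=[[0,0,-0.03],[0,0,-0.06],[0,0,-0.09],[0,0,-0.12],[0,0,-0.15]], claw=[1,1,1,1,1])

```text
t: 6.87
eef_pos: [576.7, -0.7, 162.2]
tcp_rot: [3.14, 0.0, 1.874]
ft_force: [4.0, 5.1, -2.1]
opening: 0.165
grip_force: 30.0
```

```bash
python3 -c "
from h import *
s=state();print({k:np.round(s[k],3) for k in('joints','eef_pos','tcp_rot','ft_force','moment','opening','grip_force')})"
```

```text
{'joints': array([-0.116,  0.481,  1.74 ,  0.   ,  0.92 , -0.419]), 'eef_pos': array([576.745,  -0.698, 162.166]), 'tcp_rot': array([3.14 , 0.   , 1.874]), 'ft_force': array([ 3.965,  5.062, -2.13 ]), 'moment': array([ 0.945, -0.729,  0.005]), 'opening': np.float64(0.165), 'grip_force': np.float64(29.999)}
```

Emit:
arm_command(delta_pos=[[0,0,0],[0,0,0],[0,0,0],[0,0,0],[0,0,0]], delta_rot=[[0,0,-0.03],[0,0,-0.06],[0,0,-0.09],[0,0,-0.12],[0,0,-0.15]], claw=[1,1,1,1,1])

```text
t: 7.28
eef_pos: [577.0, -0.7, 162.2]
tcp_rot: [3.14, -0.0, 1.638]
ft_force: [3.9, 5.4, -2.5]
opening: 0.17
grip_force: 30.0
```

Emit:
arm_command(delta_pos=[[0,0,0],[0,0,0],[0,0,0],[0,0,0],[0,0,0]], delta_rot=[[0,0,-0.03],[0,0,-0.06],[0,0,-0.09],[0,0,-0.12],[0,0,-0.15]], claw=[1,1,1,1,1])

```text
t: 7.7
eef_pos: [577.1, -0.7, 162.2]
tcp_rot: [3.139, -0.0, 1.402]
ft_force: [5.7, 5.3, -3.1]
opening: 0.17
grip_force: 30.0
```

Emit:
arm_command(delta_pos=[[0,0,0],[0,0,0],[0,0,0],[0,0,0],[0,0,0]], delta_rot=[[0,0,-0.03],[0,0,-0.06],[0,0,-0.09],[0,0,-0.12],[0,0,-0.15]], claw=[1,1,1,1,1])

```text
t: 8.12
eef_pos: [577.3, -0.8, 162.2]
tcp_rot: [3.139, -0.001, 1.167]
ft_force: [6.0, 5.0, -4.1]
opening: 0.169
grip_force: 30.0
```

Emit:
arm_command(delta_pos=[[0,0,0],[0,0,0],[0,0,0],[0,0,0],[0,0,0]], delta_rot=[[0,0,-0.03],[0,0,-0.06],[0,0,-0.09],[0,0,-0.12],[0,0,-0.15]], claw=[1,1,1,1,1])

```text
t: 8.53
eef_pos: [577.5, -0.9, 162.2]
tcp_rot: [3.139, -0.002, 0.931]
ft_force: [6.7, 3.6, -4.8]
opening: 0.17
grip_force: 30.0
```

Emit:
arm_command(delta_pos=[[0,0,0],[0,0,0],[0,0,0],[0,0,0],[0,0,0]], delta_rot=[[0,0,-0.02],[0,0,-0.035],[0,0,-0.045],[0,0,-0.05],[0,0,-0.05]], claw=[1,1,1,1,1])

```text
t: 8.95
eef_pos: [577.5, -0.9, 162.2]
tcp_rot: [3.139, -0.002, 0.854]
ft_force: [7.0, 4.5, -4.8]
opening: 0.17
grip_force: 30.0
```

```bash
python3 -c "
from h import *
s=state();print({k:np.round(s[k],3) for k in('joints','eef_pos','tcp_rot','ft_force','moment','opening','grip_force')})
snap('wrist','w3.png');im=snap('top','t3.png');im2=snap('side','s3.png')
a=cv2.resize(im[190:315,260:380,::-1],None,fx=3.3,fy=3.3,interpolation=cv2.INTER_CUBIC);b=cv2.resize(im2[205:325,260:410,::-1],None,fx=2.6,fy=2.6,interpolation=cv2.INTER_CUBIC)
o=np.zeros((420,800,3),np.uint8);o[:a.shape[0],:a.shape[1]]=a;o[:b.shape[0],400:400+b.shape[1]]=b;cv2.imwrite('pics/c3.png',o)"
```

```text
{'joints': array([-0.116,  0.481,  1.739,  0.   ,  0.918,  0.601]), 'eef_pos': array([577.51 ,  -0.909, 162.176]), 'tcp_rot': array([ 3.139e+00, -2.000e-03,  8.540e-01]), 'ft_force': array([ 6.969,  4.458, -4.802]), 'moment': array([ 0.731, -1.33 ,  0.033]), 'opening': np.float64(0.17), 'grip_force': np.float64(29.998)}
```

View pics/w3.png

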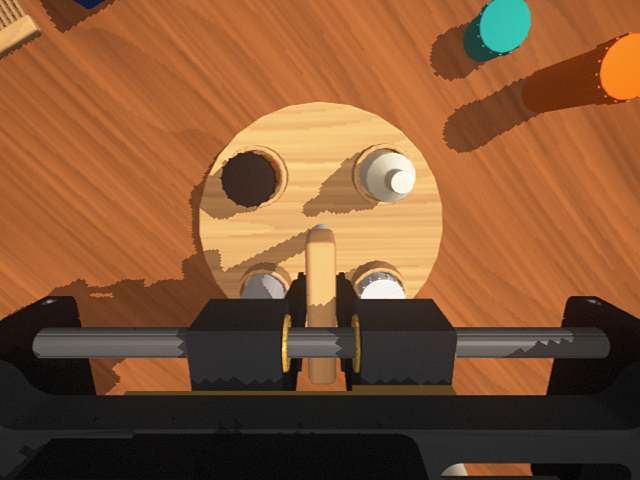

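View pics/c3.png

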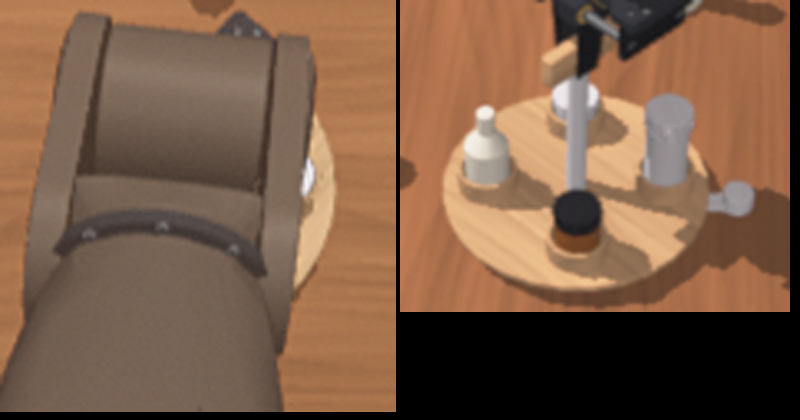

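The side crop shows all four containers upright, with the narrow jar at (669,140) next to the stud at (739,198). By the gripper angle it is about 1.4° short, so I'll make a small correction and then check it in numbers.

Emit:
arm_command(delta_pos=[[0,0,0],[0,0,0],[0,0,0],[0,0,0],[0,0,0]], delta_rot=[[0,0,-0.005],[0,0,-0.01],[0,0,-0.014],[0,0,-0.015],[0,0,-0.015]], claw=[1,1,1,1,1])

```text
t: 9.52
eef_pos: [577.5, -0.9, 162.2]
tcp_rot: [3.139, -0.002, 0.831]
ft_force: [6.5, 3.3, -3.3]
opening: 0.169
grip_force: 30.0
```

Emit:
arm_command(delta_pos=[[0,0,0],[0,0,0],[0,0,0],[0,0,0],[0,0,0]], delta_rot=[[0,0,0],[0,0,0],[0,0,0],[0,0,0],[0,0,0]], claw=[1,1,1,1,1])

```text
t: 9.93
eef_pos: [577.5, -0.9, 162.2]
tcp_rot: [3.139, -0.002, 0.831]
ft_force: [6.8, 3.5, -4.3]
opening: 0.171
grip_force: 30.0
```

```bash
python3 -c "
from h import *
s=state();print({k:np.round(s[k],3) for k in('eef_pos','tcp_rot','qvel','ft_force','grip_force')})
im=snap('side','s4.png')[225:310,310:410,::-1]
cv2.imwrite('pics/c4.png',cv2.resize(im,None,fx=7,fy=7,interpolation=cv2.INTER_CUBIC))
# side-camera prediction: axis and stud from side, jar foot at front point
ax=ray('side',327.7,278,21)[:2];st=ray('side',390.2,280.5,18)[:2];d=(st-ax)/np.linalg.norm(st-ax)
f=ax+78*d;print(ax,st,f,np.degrees(np.arctan2(*d[::-1])))
for z in(21,43,113):
  u=proj('side',[*f,z]);print(z,u,(u-[310,225])*7)
"
```

```text
{'eef_pos': array([577.548,  -0.896, 162.2  ]), 'tcp_rot': array([ 3.139e+00, -2.000e-03,  8.310e-01]), 'qvel': array([-0.   ,  0.001,  0.   , -0.   ,  0.001,  0.   ]), 'ft_force': array([ 6.759,  3.469, -4.326]), 'grip_force': np.float64(29.998)}
[576.44358078   5.78432473] [433.25853959  -1.95590299] [498.557298     1.57398572] -176.9057441393301
21 [361.72616189 278.87123249] [362.08313326 377.09862744]
43 [362.2258556  272.21008138] [365.58098919 330.47056967]
113 [363.89126552 250.00938713] [377.23885866 175.06570991]
```

View pics/c4.png

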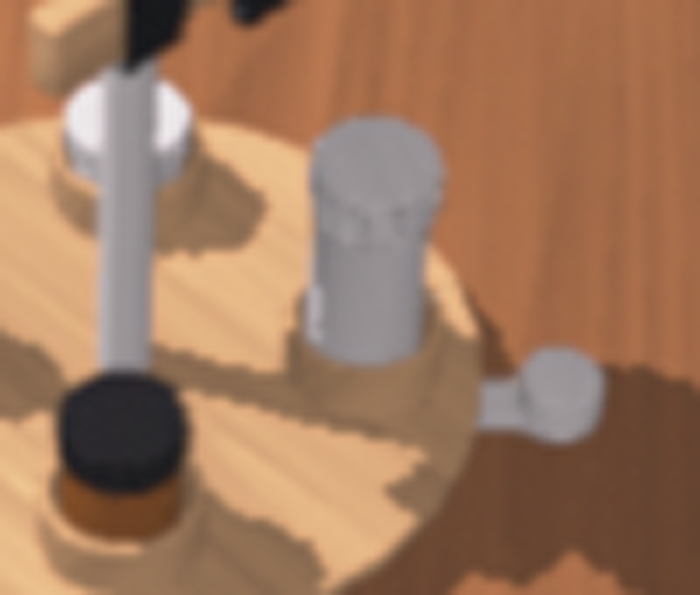

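The lid centre is at (377,165), against a predicted (377,175). That is about 3 mm off, well inside the 14 mm tolerance. The tray is still and gripped at 30 N, so I'm handing in.

```bash
python3 -c "
from cell import *
print(job_done())"
```

```text
the job is handed in; nothing more can be done
None
```

The narrow jar now stands at the front, in line with the pointer to within about 3 mm by the camera; the gripper still holds the handle at 30 N with the carousel still, and the job is handed in (no verdict came back).

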